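# Lay the sole form down against the stop

### The arm

A 7-joint arm with a two-finger parallel gripper is mounted at the origin on the work surface. World frame = base frame: x ahead of the robot, y to its left, z up, the work surface at z = 0. Lengths are in m, angles in rad, forces in N, time in s.
With the tool pointing down it reaches from about 0.425 to 1.025 m from the base axis. Payload 3.6 kg.
Tool frame: the origin (TCP) lies between the finger pads; the fingertips stand 25 mm ahead of it and the grasp point (between the pads) lies 6 mm ahead of it; z points along the fingers, y is the line along which they close (so a half turn about z gives the same grasp; the last joint's range is limited). The gripper opens to 85 mm and grips with 20 to 120 N. Pads are 22 mm wide; open, the fingers measure 114 mm over their backs; the gripper's body (76 mm by 85 mm) begins 54 mm behind the grasp point. The pads swing forward as they close: fully open they stand 13 mm farther back than shut.
Start: joints at [-1.369, 0.591, 0.048, 1.609, -0.033, 0.943, -0.034], TCP at [0.211, 0.694, 0.256] pointing down, gripper open.
Joint ranges: [-2.69, 2.69], [-0.47, 2.24], [-1.27, 1.36], [0.19, 2.51], [-1.53, 4.68], [0.08, 2.07], [-3.09, 3.09]. Speed limits (rad/s): [2.57, 2.57, 3.14, 3.14, 3.14, 3.14, 3.14].

### API

Orientations are given as a unit quaternion [w, x, y, z].
In Python, from bench import * gives the robot as it stands.
- The arm moves only by the tool step_arm, never from a script. Its argument "steps" is a list that holds one entry, the list of rows, each a list of 5 numbers: the shift along the tool's x, y, z in mm, then the turn about the tool's z in degrees, then the opening, from 0 (shut) to 1 (fully open). A call has 1 to 20 rows; each row is the pose to reach, as a shift and turn from the pose commanded when the call began, along the tool's axes at that moment; what a row does not reach only later rows make up. A row lasts 1/10 s, in which the tool goes at most 50 mm and 8.59 degrees, less where a joint would pass 70% of its speed; a pose out of reach is approached as far as the arm can. A call with a gripper value outside its range is refused whole. The fingers move at their own pace and stop on an object; "newtons" is the grip in N (left out, the last holds). Time passes only in rows, so rows that repeat a pose let the fingers close. It gives the time, the measured TCP pose, the force, the opening and the grip force at its end, in the units of the state.
- read_state(): the state, without advancing time (a new reading comes with each control period).
- capture(name): name is "scene" or "top" or "wrist"; returns the picture (420x560x3 uint8, red, green, blue); there is no depth.
- camera_params(name): a dict with "camera_matrix" (3x3 intrinsics, pixels), "dist" ([k1, k2, p1, p2, k3] as OpenCV has them; the pictures are not rectified), "view" (4x4, takes a point from world to camera coordinates). Camera axes: x right, y up, looking along -z (the intrinsics and any distortion apply to the point x, -y, -z); pixel columns grow to the right and rows downward; lengths in m; the calibration is good to about 2 mm. A picture is of the moment at which its call begins: read the wrist's pose just before it. camera_params takes no time and is no camera call; for the wrist camera it gives the pose at the moment of the call.
- close_job(): hands the job in; it is judged then, once.
Trained networks look in the newest picture that a camera, given by its name, has taken for a name from the list of things; names that differ only in an ending like _2 or _b are one class to them, and where a whole thing is asked for, a point or a joint stands for the part that bears it (a point fixed in the world has none). Each returns a list of dicts, best first, with "p" (0 to 1); they miss things now and then, are a little off and sometimes report something else, mostly with a low value. They report only what shows in the picture. A call takes as long as a camera call. They do not tell look-alikes from the thing itself.
- recognise(name, camera): "bbox" ([left, top, width, height] as shares, 0 to 1, of the picture: columns of its width, rows of its height, round what is visible of it).
- trace(name, camera): "region" (420x560 bool, what is visible of it) and "bbox" ([left, top, width, height] as shares, 0 to 1, of the picture: columns of its width, rows of its height, round what is visible of it).
- spot_point(name, camera): "location" ([column, row] as shares, 0 to 1, of the picture: columns of its width, rows of its height: a listed point, or the origin of a listed thing).
The state is a dict: "time": time; "joint_positions": joint angles; "qd": joint speeds; "tau": joint torques, N m; "ee_pos": TCP position; "orientation": TCP orientation; "force": force on the tool from outside, world axes, zero at the start; "wrist_torque": the same for the moment, N m; "grip_width": finger opening in m; "gripper_force": force on a finger pad.
Only numpy, scipy, OpenCV 4.12 (cv2) and the standard library are available. Lean on these libraries where they do the work, as an engineer would, in place of code of your own. Each camera call takes 0.05 s, during which the arm holds its last target. There are 200 camera calls.

### The job

The large wooden sole form stands on its long straight edge on the grey gluing board. Push it over with the fingertips so that it falls towards the steel stop rail and lies flat on the board, then push it along the board until both its toe and its heel rest against the rail. Do not pick it up, and leave the small form, the tin and the jar where they are.

Things in the scene. Friction and masses are not known exactly. Their poses are not given: they have to be found in the camera images.
- board: Fixed grey gluing board, 280 (x) x 360 (y) x 20 mm thick, lying on the bench; its top is 20 mm above the bench. Origin: centre of its underside. Its +x axis points across the board to the steel stop rail along its far edge; +y runs along the rail; z up.
- rail (a point): Middle of the inner face (looking to the board's -x) of the board's stop rail, at the height of the board's top, 120 mm in +x from the board's origin. Axes as the board's. The rail is a fixed steel bar, 300 mm long along y, 18 mm wide, standing 22 mm above the board's top.
- form: Large loose beech block, sole-shaped, 240 mm long, 34 mm thick, 0.35 to 0.7 kg, standing on its straight long edge on the board, 92 mm high at the toe, 64 at the heel. Origin: middle of that edge, mid-thickness. Own x: through the thickness, at the start towards the rail within 12 degrees; y: along the straight edge to the toe; z: across the width, up at the start. It must fall onto its +x face.
- form_mid (a point): Centre of the large form, near its centre of mass: (0, 10, 42) mm in its axes; 62 mm above the bench standing, 37 mm lying flat. Outline: round toe, radius 46 mm, centred at y 81, z 46; round heel, radius 32, centred at y -81, z 32; straight edge z = 0 from y -81 to 81, facing away from the rail once down; the other edge slopes 9.9 degrees to it and is slightly waisted.
- form_toe (a point): Point of the large form's toe that meets the rail when it is lying flat and home: at (0, 73, 91) mm in the form's axes, mid-thickness, on the outline.
- form_heel (a point): Point of the large form's heel that meets the rail when it is lying flat and home: at (0, -86, 64) mm in the form's axes, mid-thickness, on the outline.
- small_form: Bystander: smaller loose sole form of the same shape and wood, 163 mm long, 34 mm thick, 63 mm high, standing on its straight edge on the bench beside the board. Origin: middle of that edge; its length runs along its own y.
- tin: Bystander: steel glue tin with a pale label, 76 mm in diameter, 95 mm high, standing on the bench. Origin: centre of its base.
- jar: Bystander: white jar with a black lid, 60 mm in diameter, 75 mm high, standing on the bench beyond the rail. Origin: centre of its base.
Mind the look-alikes: they are no part of the job. What is shaped like the form but orange or turquoise is not meant.

How it is judged:
By the outcome, as a careful person would: the job done as asked, in the order asked, and still so for the second after the job is handed in, with the robot touching nothing.
It also fails if it takes over 48 s, if anything falls off the work surface, if the arm or the gripper's body presses on something with over 40 N, if the wrist force passes 120 N, or if a joint passes its speed limit or range.

## Working session

There is one attempt and no reset: what is moved stays moved. The work goes in short steps, Python scripts to look and compute and a tool call to move; the robot and the scene stay as the last step left them, time stands still between calls to the robot, and variables do not carry over. Pictures are saved under pics/ and viewed, at most 10 in all, crops included, and the job is handed in when it is done.

Besides the shell and the picture viewer there is one more tool, called after "Request:" by a JSON object that holds its "fn" and its "kwargs", one argument or row to a line. step_arm: Moves the arm, as the interface text tells. Its arguments: {"type":"object","properties":{"steps":{"type":"array","items":{"type":"array","items":{"type":"array","items":{"type":"number"}}}},"newtons":{"type":"number"}},"required":["steps"]}

```bash
mkdir -p pics
cat > h.py <<'E'
from bench import *
import numpy as np, cv2
def save(n,f):
    im=capture(n); cv2.imwrite('pics/'+f,cv2.cvtColor(im,cv2.COLOR_RGB2BGR)); return im
def ray(n,px):
    c=camera_params(n); K=np.array(c['camera_matrix']);V=np.array(c['view'])
    u=cv2.undistortPoints(np.array([[px]],float),K,np.array(c['dist'],float))[0,0]
    R=V[:3,:3];o=-R.T@V[:3,3]; return o,R.T@np.array([u[0],-u[1],-1])
def atz(n,px,z):
    o,d=ray(n,px); return o+d*(z-o[2])/d[2]
def proj(n,P):
    c=camera_params(n);V=np.array(c['view']);P=np.atleast_2d(P)@V[:3,:3].T+V[:3,3]
    return cv2.projectPoints(P*[1,-1,-1],np.zeros(3),np.zeros(3),np.array(c['camera_matrix']),np.array(c['dist'],float))[0][:,0]
def pix(l): return (l[0]*560,l[1]*420)
E
python3 - <<'E'
from h import *
s=read_state();print(s['time'],s['ee_pos'],s['orientation'],s['grip_width'])
a=save('scene','s0.png');
for n in ['form','form_mid','form_toe','form_heel','rail','board','small_form','tin','jar']:
    for r in spot_point(n,'scene')[:3]: print('scene',n,round(r['p'],2),np.round(pix(r['location']),1))
b=save('top','t0.png')
for n in ['form','form_mid','form_toe','form_heel','rail','board','small_form','tin','jar']:
    for r in spot_point(n,'top')[:3]: print('top',n,round(r['p'],2),np.round(pix(r['location']),1))
cv2.imwrite('pics/both0.png',cv2.cvtColor(np.vstack([cv2.resize(a,(400,300)),cv2.resize(b,(400,300))]),cv2.COLOR_RGB2BGR))
print(read_state()['time'])
E
```

```text
0.0 [0.21109342 0.69275997 0.25513504] [-1.10969540e-04  1.47314930e-01  9.89088980e-01 -1.13561901e-03] 0.0853085276091347
scene form 0.82 [304.7 163.7]
scene form 0.8 [265.6 247.5]
scene form 0.75 [127.3 241.5]
scene form_mid 0.93 [122.2 228.5]
scene form_mid 0.76 [271.5 235.9]
scene form_mid 0.56 [300.8 151.2]
scene form_toe 0.96 [104.7 205.5]
scene form_toe 0.72 [291.4 213.5]
scene form_toe 0.55 [281.3 137.8]
scene form_heel 0.74 [333.7 148.3]
scene form_heel 0.63 [232.4 251.7]
scene form_heel 0.63 [145.1 243.5]
scene rail 0.82 [305.8 305.3]
scene rail 0.4 [232.1 247.6]
scene board 0.81 [280.9 269.1]
scene small_form 0.63 [178.  326.1]
scene tin 0.73 [360.3 217.6]
scene jar 0.65 [342.4 318. ]
top form 0.97 [304.6 198.7]
top form 0.75 [389.9 290.2]
top form 0.74 [196.8 268.2]
top form_mid 0.98 [198.  276.7]
top form_mid 0.88 [394.3 295.7]
top form_mid 0.79 [300.1 197.4]
top form_toe 0.98 [402.8 322.6]
top form_toe 0.87 [276. 197.]
top form_toe 0.62 [211.5 289.7]
top form_heel 0.9 [388.4 262.8]
top form_heel 0.88 [171.6 251.3]
top form_heel 0.82 [332.6 206.3]
top rail 0.87 [308.6 144.8]
top rail 0.26 [333.  203.6]
top board 0.88 [307.2 187.2]
top small_form 0.85 [397.  190.1]
top jar 0.88 [302.2 117.6]
top jar 0.72 [397.3 190.6]
1.0
```

View pics/s0.png

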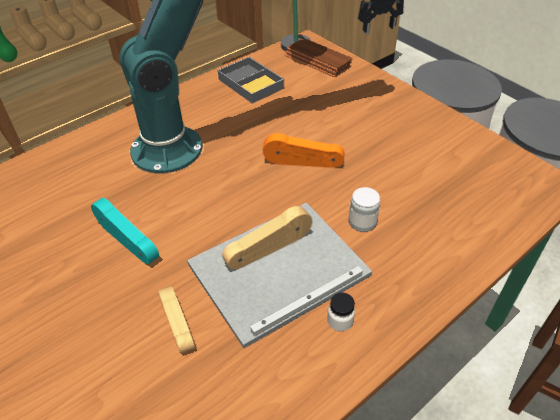

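View pics/t0.png

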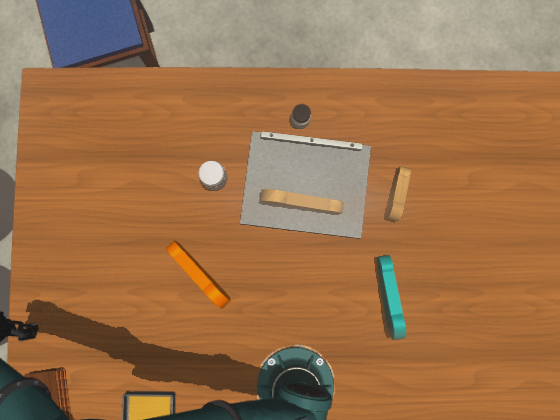

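The scene shows the beech form standing on the board at about (268,238), with the rail behind it at about (307,300). In the top view the toe is at about (265,197), the heel at (338,207), the rail at (311,141), the tin at (211,174) and the jar at (302,115). The orange and turquoise forms are decoys.

```bash
cat >> h.py <<'E'
from scipy.optimize import minimize
def outline():
    a=np.linspace(0,2*np.pi,60)
    p=np.vstack([np.c_[81+46*np.cos(a),46+46*np.sin(a)],np.c_[-81+32*np.cos(a),32+32*np.sin(a)]])
    return p/1000
def pts(q,lying=False):   # q = origin x,y, yaw of form x; lying: x,y of edge line mid, on bottom
    o=outline();c,s=np.cos(q[2]),np.sin(q[2]);P=[]
    for t in(-.017,.017):
        if lying: l=np.c_[o[:,1],o[:,0],np.full(len(o),.037+t)]
        else: l=np.c_[np.full(len(o),t),o[:,0],.02+o[:,1]]
        P.append(np.c_[q[0]+c*l[:,0]-s*l[:,1],q[1]+s*l[:,0]+c*l[:,1],l[:,2]])
    return np.vstack(P)
def fit(masks,q0,lying=False):
    def f(q):
        e=0
        for n,m in masks.items():
            h=cv2.convexHull(proj(n,pts(q,lying)).astype(np.float32))
            k=np.zeros((1680,2240),np.uint8);cv2.fillConvexPoly(k,np.round((h+.5)*4).astype(np.int32),1)
            M=cv2.resize(m.astype(np.uint8),(2240,1680),interpolation=0)
            e+=1-(k&M).sum()/(k|M).sum()
        return e
    r=minimize(f,q0,method='Nelder-Mead',options=dict(initial_simplex=np.array(q0)+np.array([[0,0,0],[.01,0,0],[0,.01,0],[0,0,.05]]),xatol=2e-4,fatol=1e-4,maxiter=120))
    return r.x,r.fun
def mask(n,c,name='form'):
    R=trace(name,n)
    R=[(np.linalg.norm(np.argwhere(r['region']).mean(0)[::-1]-c),r['p'],r['region']) for r in R if r['region'].any()]
    d,p,m=min(R,key=lambda t:t[0]); print(n,'off',round(d,1),'p',round(p,2),m.sum()); return m
E
python3 - <<'E'
from h import *
for px in [(253,132),(371,146),(362,238),(241,224)]: print('corner',np.round(atz('top',px,.02),4))
capture('top');capture('scene')
B=trace('board','top');b=B[0]['region']|False
ms={'top':mask('top',(302,202)),'scene':mask('scene',(268,238))}
o=b|ms['top']; 
P=np.array([atz('top',(c+0.,r+0.),.02)[:2] for r,c in np.argwhere(o)[::3]])
rc=cv2.minAreaRect((P*1000).astype(np.float32));print('board rect',rc)
g=atz('top',(303,203),.06)[:2]
for k in (ms,{'top':ms['top']},{'scene':ms['scene']}): print(fit(k,[g[0],g[1],np.radians(-7)]))
for n,p,z in [('rail',(308.6,144.8),.02),('jar lid',(301,113),.075),('tin',(211,172),.095),('small',(400,190),.05)]: print(n,np.round(atz('top',p,z),4))
print(camera_params('top')['view'])
E
```

```text
corner [0.7421 0.1259 0.02  ]
corner [ 0.7014 -0.228   0.02  ]
corner [ 0.4257 -0.1968  0.02  ]
corner [0.4662 0.1591 0.02  ]
top off 2.2 p 0.71 1221
scene off 0.7 p 0.78 2658Traceback (most recent call last):
  File "<stdin>", line 7, in <module>
  File "h.py", line 10, in atz
    o,d=ray(n,px); return o+d*(z-o[2])/d[2]
        ~~~^^^^^^
  File "h.py", line 6, in ray
    c=camera_params(n); K=np.array(c['camera_matrix']);V=np.array(c['view'])
ValueError: time passes only in moves, steps and waits
```

```bash
cat > h2.py <<'E'
import bench
_c={}
_o=bench.camera_params
def camera_params(n):
    if n=='wrist': return _o(n)
    if n not in _c:_c[n]=_o(n)
    return _c[n]
E
sed -i '1a from h2 import camera_params' h.py
python3 - <<'E'
from h import *
capture('top');capture('scene')
ms={'top':mask('top',(302,202)),'scene':mask('scene',(268,238))}
g=atz('top',(303,203),.06)[:2]
for k in (ms,{'top':ms['top']},{'scene':ms['scene']}): print(fit(k,[g[0],g[1],np.radians(-7)]))
b=trace('board','top')[0]['region']|ms['top']
cs=max(cv2.findContours(b.astype(np.uint8),0,2)[0],key=cv2.contourArea)[:,0].astype(float)
P=np.array([atz('top',p,.02)[:2] for p in cs])
print('board',cv2.minAreaRect((P*1000).astype(np.float32)))
for n,p,z in [('rail',(308.6,144.8),.02),('jar lid',(301,113),.075),('tin',(211,172),.095),('small',(400,190),.05)]: print(n,np.round(atz('top',p,z),4))
print(read_state()['time'])
E
```

```text
top off 2.0 p 0.75 1208
scene off 1.1 p 0.64 2676
(array([ 0.52916669, -0.02146652, -0.13940068]), np.float64(0.11490415202138915))
(array([ 0.52862715, -0.02193542, -0.1380896 ]), np.float64(0.0462631683561916))
(array([ 0.53109766, -0.02222429, -0.13365009]), np.float64(0.051522927591208356))Traceback (most recent call last):
  File "<stdin>", line 6, in <module>
IndexError: list index out of range
```

```bash
cat >> h.py <<'E'
def shift(p,yaw):  # yaw deg: world angle of tool y minus 90
    s=read_state();w,x,y,z=s['orientation']
    from scipy.spatial.transform import Rotation as Ro
    R=Ro.from_quat([x,y,z,w]).as_matrix();a=np.degrees(np.arctan2(R[1,1],R[0,1]))-90
    return np.round(np.r_[R.T@(np.array(p)-s['ee_pos'])*1000,-(yaw-a)],1)
E
python3 - <<'E'
from h import *
for n,p,z in [('rail',(308.6,144.8),.02),('jar lid',(301,113),.075),('tin',(211,172),.095),('small',(400,190),.05)]: print(n,np.round(atz('top',p,z),4))
for p in [(.42,.38,.25),(.462,-.003,.2),(.462,-.003,.11)]: print(shift(p,-7.8))
print(read_state()['time'],{r:np.round(read_state()[r],3) for r in('ee_pos','force')})
E
```

```text
rail [ 0.7038 -0.0405  0.02  ]
jar lid [ 0.7851 -0.015   0.075 ]
tin [0.6076 0.2401 0.095 ]
small [ 0.5645 -0.305   0.05  ]
[-291.  -239.1    6.3   -9.1]
[-442.8 -593.2   56.3   -9.1]
[-442.8 -593.2  146.3   -9.1]
1.5 {'ee_pos': array([0.211, 0.694, 0.256]), 'force': array([-0.629, -0.116,  0.458])}
```

Request:
{"fn": "step_arm", "kwargs": {
  "steps": [
    [[-45,-40,1,-3,0],[-90,-80,2,-6,0],[-135,-120,3,-9,0],[-190,-160,4,-9,0],[-240,-200,5,-9,0],[-291,-239,6,-9,0],[-310,-280,10,-9,0],[-328,-325,16,-9,0],[-347,-370,22,-9,0],[-366,-415,28,-9,0],[-385,-460,35,-9,0],[-404,-505,42,-9,0],[-423,-550,50,-9,0],[-443,-593,56,-9,0],[-443,-593,56,-9,0],[-443,-593,56,-9,0],[-443,-593,56,-9,0]]
  ]
}}

```text
time: 3.2
ee_pos: [0.4624, -0.0052, 0.2003]
orientation: [0.0, 0.072, 0.997, -0.0]
force: [0.8, 1.1, 0.1]
grip_width: 0.0001
gripper_force: 0.0
```

Run:
```python
from h import *
w=save('wrist','w1.png')
print(shift((.462,-.003,.11),-7.8),read_state()['time'])
b=[r for r in recognise('form','wrist')];print([(round(r['p'],2),np.round(r['bbox'],2)) for r in b])
```

```text
[ 0.5 -0.  90.4 -0.3] 3.25
[(0.77, array([0.28, 0.58, 0.45, 0.14])), (0.72, array([0.94, 0.  , 0.06, 0.08])), (0.55, array([0.  , 0.12, 0.06, 0.24]))]
```

View pics/w1.png

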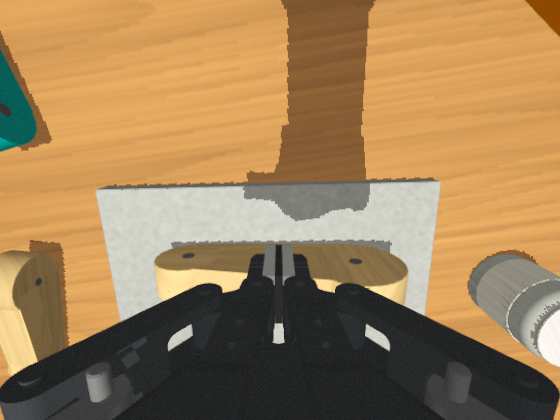

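The wrist picture shows the form from column 155 (heel) to 405 (toe), with its top at rows 242–300. The shut fingertips are in front of it at about (280,250), lined up near its middle. I'll lower to 0.11 m and push over from there.

Run:
```python
from h import *
e=np.array(read_state()['ee_pos'])
for d in (.012,.025,.038): print(d,proj('wrist',e-[0,0,d]))
```

```text
0.012 [[274.9124289  273.61874782]]
0.025 [[275.15904006 262.10974018]]
0.038 [[275.36846592 252.33217054]]
```

Request:
{"fn": "step_arm", "kwargs": {
  "steps": [
    [[0,0,30,0,0],[0,0,60,0,0],[0,0,85,0,0],[0,0,90,0,0],[0,0,90,0,0],[-15,0,90,0,0],[-25,0,90,0,0],[-30,0,90,0,0],[-33,0,90,0,0],[-36,0,90,0,0]]
  ]
}}

```text
time: 4.3
ee_pos: [0.4979, -0.0077, 0.1107]
orientation: [0.0, 0.069, 0.998, 0.0]
force: [-0.7, 0.4, -0.2]
grip_width: 0.0003
gripper_force: 0.0
```

Request:
{"fn": "step_arm", "kwargs": {
  "steps": [
    [[-3,0,0,0,0],[-6,0,0,0,0],[-9,0,0,0,0],[-12,0,0,0,0],[-15,0,0,0,0],[-18,0,0,0,0],[-21,0,0,0,0],[-24,0,0,0,0]]
  ]
}}

```text
time: 5.1
ee_pos: [0.5225, -0.0112, 0.1104]
orientation: [0.001, 0.069, 0.998, 0.0]
force: [-0.6, 0.1, 1.6]
grip_width: 0.0001
gripper_force: 0.4
```

Run:
```python
from h import *
save('scene','s2.png'); print(read_state()['force'])
im=cv2.imread('pics/s2.png')[150:350,150:400];cv2.imwrite('pics/s2c.png',cv2.resize(im,None,fx=2.5,fy=2.5))
```

```text
[ 0.61865979 -1.17661563 -0.14844997]
```

View pics/s2c.png

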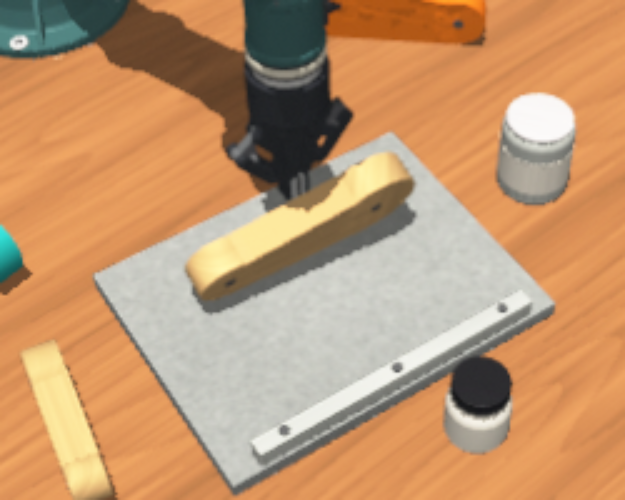

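The form is visibly tilting towards the rail, with the fingertips at crop (297,190) behind it. I'll keep pushing.

Request:
{"fn": "step_arm", "kwargs": {
  "steps": [
    [[-3,0,0,0,0],[-6,0,0,0,0],[-9,0,0,0,0],[-12,0,0,0,0],[-15,0,0,0,0],[-18,0,0,0,0],[-20,0,0,0,0],[-22,0,0,0,0],[-24,0,0,0,0],[-26,0,0,0,0],[-26,0,0,0,0],[-26,0,0,0,0]]
  ]
}}

```text
time: 6.35
ee_pos: [0.5474, -0.0147, 0.1103]
orientation: [-0.0, 0.069, 0.998, -0.0]
force: [0.3, 0.1, -0.9]
grip_width: 0.0004
gripper_force: 0.0
```

Run:
```python
from h import *
save('scene','s3.png'); print(read_state()['force'])
im=cv2.imread('pics/s3.png')[150:350,150:400];cv2.imwrite('pics/s3c.png',cv2.resize(im,None,fx=2.5,fy=2.5))
```

```text
[ 0.91096161 -0.2454636  -0.3713787 ]
```

View pics/s3c.png

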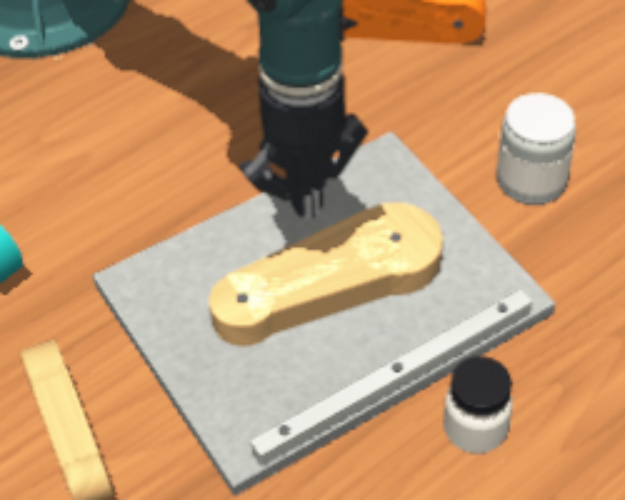

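The form lies flat, with heel at crop (240,300) and toe at (405,235). I'll back off, open the fingers and locate it.

Request:
{"fn": "step_arm", "kwargs": {
  "steps": [
    [[25,0,-10,0,0],[55,0,-20,-5,1],[85,0,-30,-10,1],[85,0,-30,-10,1],[85,0,-30,-10,1],[85,0,-30,-10,1]]
  ]
}}

```text
time: 7.0
ee_pos: [0.4646, -0.003, 0.1405]
orientation: [0.001, -0.018, 1.0, 0.0]
force: [0.4, -0.0, -1.5]
grip_width: 0.0722
gripper_force: 0.0
```

```bash
cat > loc.py <<'E'
from h import *
capture('scene');capture('top')
q0=[.547,-.024,-.12]
import sys
if len(sys.argv)>1: q0=eval(sys.argv[1])
c=np.array([q0[0]+.045,q0[1],.037])
ms={n:mask(n,proj(n,c)[0]) for n in('top','scene')}
for k in ({'top':ms['top']},{'scene':ms['scene']},ms):
    q,f=fit(k,q0,True);print(np.round(q[:2],4),round(np.degrees(q[2]),2),round(f,3))
R=lambda a:np.array([[np.cos(a),-np.sin(a)],[np.sin(a),np.cos(a)]])
yr=np.radians(-6.7);rail=np.array([.7035,-.043])
for n,z,y in(('toe',.091,.073),('heel',.064,-.086)):
    P=q[:2]+R(q[2])@[z,y];print(n,P.round(4),'gap mm',round(-((R(yr).T@(P-rail))[0])*1000,1))
s=read_state();print(s['time'],np.round(s['ee_pos'],4),s['grip_width'])
E
python3 loc.py
python3 - <<'E'
from h import *
e=np.array(read_state()['ee_pos']);print(shift(e,0))
w=save('wrist','w4.png')
for d in (.0,.012,.025): print(d,proj('wrist',np.array([e+[0,.05,-d],e+[0,-.05,-d]])))
E
```

```text
top off 2.9 p 0.7 2044
scene off 1.6 p 0.95 3061
[ 0.5475 -0.0249] -8.07 0.084
[ 0.5476 -0.0243] -7.75 0.048
[ 0.5478 -0.0245] -7.86 0.136
toe [0.6479 0.0354] gap mm 64.4
heel [ 0.5994 -0.1185] gap mm 94.6
7.2 [ 0.4641 -0.003   0.1401] 0.08521145855168857
[0. 0. 0. 2.]
0.0 [[385.26166241 289.75885364]
 [162.80649161 282.61939223]]
0.012 [[376.51252762 276.8784347 ]
 [172.31257141 270.23847284]]
0.025 [[368.52504813 265.11283375]
 [180.98104809 258.94195842]]
```

View pics/w4.png

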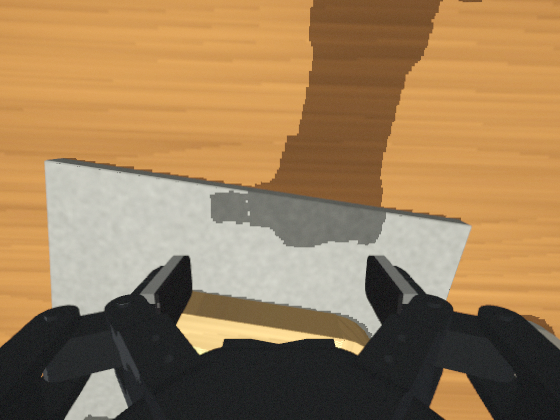

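The open fingertips are at rows ~257, columns 190 and 366, which puts them about 12 mm ahead of the TCP. The form's straight edge is just behind them. I'll set the tool line to the final edge direction and push along the rail normal.

Run:
```python
from h import *
yr=np.radians(-6.7);rail=np.array([.7035,-.043]);ex=np.array([np.cos(yr),np.sin(yr)])
for x,z in((-.235,.14),(-.235,.048),(-.18,.048),(-.13,.048),(-.1,.048),(-.09,.048)): print(x,shift(np.r_[rail+ex*x,z],2.9))
```

```text
-0.235 [ -5.7 -12.7   0.1  -0.9]
-0.235 [ -5.7 -12.7  92.1  -0.9]
-0.18 [-60.1 -21.1  92.1  -0.9]
-0.13 [-109.5  -28.7   92.1   -0.9]
-0.1 [-139.2  -33.2   92.1   -0.9]
-0.09 [-149.1  -34.8   92.1   -0.9]
```

Request:
{"fn": "step_arm", "kwargs": {
  "steps": [
    [[-6,-13,0,-1,1],[-6,-13,30,-1,1],[-6,-13,60,-1,1],[-6,-13,80,-1,1],[-6,-13,88,-1,1],[-6,-13,92,-1,1],[-25,-16,92,-1,1],[-45,-19,92,-1,1]]
  ]
}}

```text
time: 8.05
ee_pos: [0.509, -0.0204, 0.0488]
orientation: [-0.0, -0.027, 1.0, -0.0]
force: [0.2, -0.7, 0.8]
grip_width: 0.0851
gripper_force: 0.0
```

Request:
{"fn": "step_arm", "kwargs": {
  "steps": [
    [[-5,-1,0,0,1],[-10,-2,0,0,1],[-15,-2,0,0,1],[-20,-3,0,0,1],[-25,-4,0,0,1],[-30,-5,0,0,1],[-35,-5,0,0,1],[-40,-6,0,0,1],[-45,-7,0,0,1],[-50,-8,0,0,1],[-55,-8,0,0,1],[-60,-9,0,0,1],[-65,-10,0,0,1],[-70,-11,0,0,1],[-74,-11,0,0,1],[-74,-11,0,0,1]]
  ]
}}

```text
time: 9.65
ee_pos: [0.5806, -0.0276, 0.0477]
orientation: [-0.003, -0.027, 1.0, -0.0]
force: [-2.8, -0.4, 0.5]
grip_width: 0.0853
gripper_force: 1.6
```

```bash
python3 loc.py "[.60,-.038,.03]"
python3 - <<'E'
from h import *
e=np.array(read_state()['ee_pos']);print(shift(e,2.9))
s=save('scene','s5.png');t=save('top','t5.png')
cv2.imwrite('pics/c5.png',cv2.cvtColor(np.hstack([cv2.resize(s[180:360,170:400],(400,313)),cv2.resize(t[100:258,225:427],(400,313))]),cv2.COLOR_RGB2BGR))
E
```

```text
top off 20.9 p 0.93 984
scene off 8.2 p 0.83 3083
[ 0.5922 -0.0297] 3.67 0.557
[ 0.5911 -0.0297] 4.06 0.054
[ 0.5916 -0.0297] 3.64 0.614
toe [0.6778 0.049 ] gap mm 36.3
heel [ 0.6609 -0.1114] gap mm 34.3
9.85 [ 0.5823 -0.0274  0.0478] 0.08529751230822796
[0.  0.  0.  0.2]
```

View pics/c5.png

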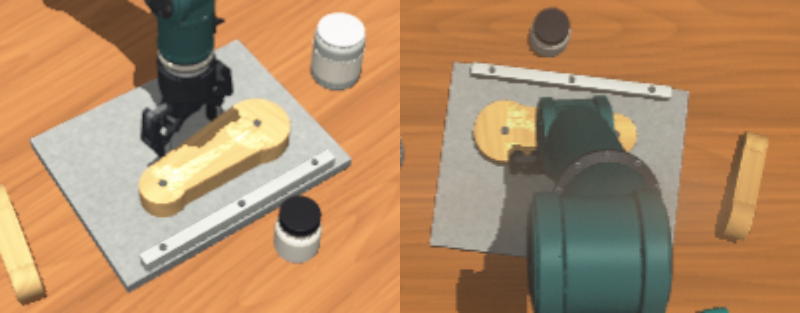

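The left crop shows the form aligned on both fingers, parallel to the rail with about 35 mm left to go. I'll go on pushing, then slow down for contact.

Request:
{"fn": "step_arm", "kwargs": {
  "steps": [
    [[-5,-1,0,0,1],[-10,-2,0,0,1],[-15,-2,0,0,1],[-20,-3,0,0,1],[-25,-4,0,0,1],[-29,-4,0,0,1],[-31,-5,0,0,1],[-33,-5,0,0,1],[-34,-5,0,0,1],[-35,-5,0,0,1]]
  ]
}}

```text
time: 10.95
ee_pos: [0.6177, -0.0307, 0.0484]
orientation: [-0.001, -0.027, 1.0, -0.0]
force: [-4.9, 0.5, 1.3]
grip_width: 0.0856
gripper_force: 2.4
```

Request:
{"fn": "step_arm", "kwargs": {
  "steps": [
    [[-1,0,0,0,1],[-2,0,0,0,1],[-2,0,0,0,1]]
  ]
}}

```text
time: 11.25
ee_pos: [0.6183, -0.0306, 0.0484]
orientation: [-0.002, -0.026, 1.0, -0.0]
force: [-7.7, 1.7, 4.9]
grip_width: 0.0853
gripper_force: 3.8
```

Request:
{"fn": "step_arm", "kwargs": {
  "steps": [
    [[-1,0,0,0,1],[-2,0,0,0,1],[-3,0,0,0,1],[-4,0,0,0,1],[-4,0,0,0,1]]
  ]
}}

```text
time: 11.75
ee_pos: [0.6184, -0.0306, 0.0481]
orientation: [-0.006, -0.026, 1.0, -0.0]
force: [-13.7, 0.3, 9.7]
grip_width: 0.0857
gripper_force: 6.6
```

```bash
python3 - <<'E'
from h import *
w=save('scene','s6.png');c=w[190:350,200:400]
cv2.imwrite('pics/s6c.png',cv2.cvtColor(cv2.resize(c,(750,600),interpolation=cv2.INTER_CUBIC),cv2.COLOR_RGB2BGR))
E
python3 loc.py "[.627,-.035,.05]"
```

```text
top off 19.6 p 0.81 870
scene off 5.7 p 0.84 3088
[ 0.6305 -0.0337] 4.31 0.606
[ 0.6272 -0.0311] 3.14 0.096
[ 0.6281 -0.0327] 3.8 0.708
toe [0.7141 0.0462] gap mm -0.1
heel [ 0.6977 -0.1142] gap mm -2.5
12.0 [ 0.6184 -0.0307  0.0482] 0.08565705326550026
```

View pics/s6c.png

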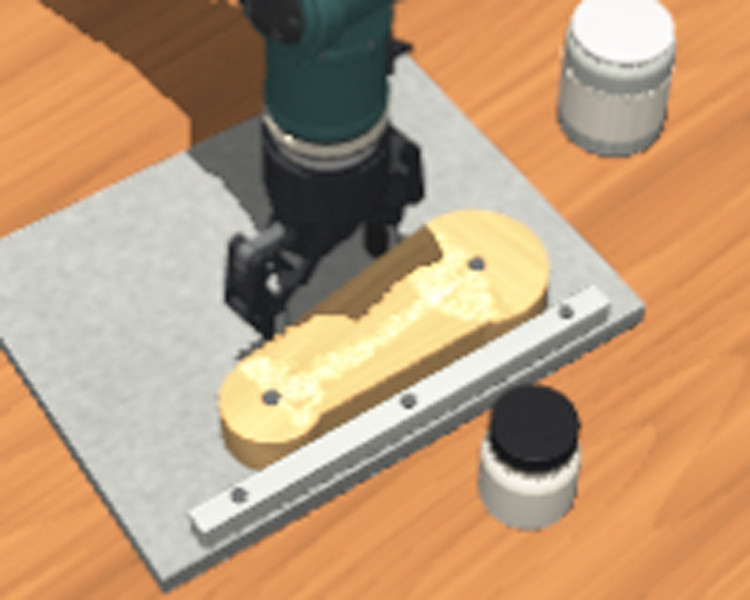

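The toe and heel both appear against the rail at crop (545,290) and (265,460), and the tool stalled while the force rose. To be sure both ends seat, I'll back off, shut the fingers and nudge once at the middle, where the form is free to turn.

Request:
{"fn": "step_arm", "kwargs": {
  "steps": [
    [[10,0,0,0,1],[30,4,-6,0,1],[35,4,-12,0,0],[35,4,-12,0,0],[35,4,-12,0,0],[35,4,-12,0,0],[35,4,-12,0,0],[20,3,-10,0,0],[12,2,-10,0,0],[8,1,-10,0,0],[5,1,-10,0,0],[3,0,-10,0,0],[1,0,-10,0,0],[0,0,-10,0,0],[-1,0,-10,0,0],[-1,0,-10,0,0]]
  ]
}}

```text
time: 13.6
ee_pos: [0.6184, -0.03, 0.0576]
orientation: [-0.007, -0.027, 1.0, 0.0]
force: [-11.3, 0.7, 8.2]
grip_width: -0.0001
gripper_force: 5.1
```

Request:
{"fn": "step_arm", "kwargs": {
  "steps": [
    [[5,0,0,0,0],[20,0,0,0,0],[45,0,-10,0,0],[80,0,-40,0,0],[110,0,-80,0,0],[140,0,-120,0,0],[160,40,-150,0,0],[160,85,-150,0,0],[160,130,-150,0,0],[150,175,-150,0,0],[140,220,-150,0,0],[130,265,-150,0,0],[120,310,-150,0,0],[120,310,-150,0,0],[120,310,-150,0,0]]
  ]
}}

```text
time: 15.1
ee_pos: [0.4894, 0.2746, 0.2083]
orientation: [0.001, -0.028, 1.0, 0.0]
force: [-1.2, -1.2, -0.3]
grip_width: 0.0003
gripper_force: 0.0
```

```bash
python3 loc.py "[.627,-.035,.05]"
python3 - <<'E'
from h import *
s=save('scene','s7.png');t=save('top','t7.png')
cv2.imwrite('pics/c7.png',cv2.cvtColor(np.hstack([cv2.resize(s[220:350,230:380],(400,347),interpolation=2),cv2.resize(t[110:230,235:373],(400,347),interpolation=2)]),cv2.COLOR_RGB2BGR))
E
```

```text
top off 6.3 p 0.96 2147
scene off 5.5 p 0.95 2942
[ 0.6268 -0.0324] 2.41 0.053
[ 0.6268 -0.0313] 4.0 0.128
[ 0.6264 -0.0324] 2.45 0.185
toe [0.7142 0.0445] gap mm -0.5
heel [ 0.6941 -0.1156] gap mm 0.9
15.3 [0.4893 0.2709 0.2082] 0.00019893996078258755
```

View pics/c7.png

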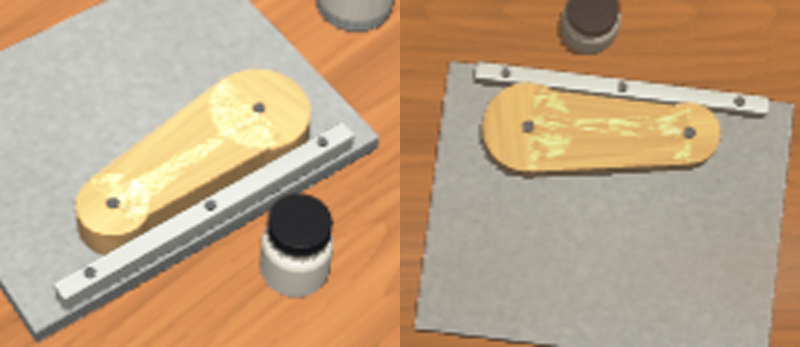

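The top crop shows the toe at (515,83) and the heel at (705,103), both touching the rail. The measured gaps are about 0, and the bystanders are undisturbed. I'm handing in.

```bash
python3 -c "
from bench import *
print(close_job())"
```

```text
the job is handed in; nothing more can be done
None
```

The large form was pushed over towards the rail, lies flat on the board with its toe and heel against the rail (camera-measured gaps within 1 mm), and the job is handed in at about 15 s with the small form, tin and jar left untouched.

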